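# Find the pitch-comb leaf that fits a clamp screw

## Task

Gauge the thread of the wooden clamp screw lying in the stand with the steel guides: take the pitch-comb leaves from the tray one at a time, set each teeth-down on the thread between the guides and feel, pressing and sliding only lightly, whether it meshes. Leave the one leaf that drops fully home standing in the thread, let go of it, and have the other two in the tray. Leave the things round about where they are.

Things in the scene. Friction and masses are not known exactly. Their poses are not given: they have to be found in the camera images.
- leaf_a_grip (a point): Leaf: brass comb 76 (its x) x 18 (y) x 24 mm high, 5.5 mm teeth pointing down; above it a dark wooden grip 44 (x) x 18 (y) mm, from 24 to 64 mm above the tooth tips. Point: on the grip's centre line, 46 mm above the tips; x along the comb, z up. All three leaves are alike but for the tooth pitch (10, 12 or 14 mm).
- leaf_b_grip (a point): Another leaf, the same but for its pitch; point and axes as for leaf_a_grip.
- leaf_c_grip (a point): Another leaf, the same but for its pitch; point and axes as for leaf_a_grip.
- leaf_a: The same leaf as a body, 130 to 210 g, most of it in the comb; origin under its centre at the tooth tips, 46 mm below its grip point. The leaves stand on their teeth in the tray in any order, about 60 mm apart.
- leaf_b: The same leaf as a body; origin 46 mm below its grip point.
- leaf_c: The same leaf as a body; origin 46 mm below its grip point.
- thread_top (a point): Over the stand's middle, at the crest height of the screw in it, 60 mm above the bench; x along the screw's axis, y across, z up. The leaf of the right pitch drops in until its grip point is 40.5 mm above this point (0.8 mm play along x); a leaf of the wrong pitch, or one whose teeth stand on the ridges, stays some 3 to 5.5 mm higher.
- thread_axis (a point): 20 mm under thread_top, on the screw's axis. Thread: 40 mm across, ridges 6 mm high, flanks 20 degrees from upright, pitch 10, 12 or 14 mm (one leaf matches it), reaching about 60 mm to either side. The screw (200 g) lies by its square ends with 1 mm play under straps and may sit, or be pushed, up to 8 mm either way along x, so where its grooves lie is not given.
- guides (a point): Centre of the steel guides, 9 mm above thread_top. Two pairs stand 32 mm either way along x from here and keep a leaf upright between them: the slot is 22 mm wide (in y) from 4 to 14 mm above the crests, then flares to 32 mm; the guides end 22 mm above the crests.
- stand: Light wooden gauging stand, 226 x 72 mm, fixed to the bench; origin under its centre, x along the screw, z up. It must not be loaded with more than 30 N in all (the screw's 2 N weight included).
- leaf_tray: Grey open tray, 120 x 200 x 18 mm, floor 5 mm thick, walls 5 mm, fixed to the bench; origin at the centre of its underside. The leaves stand in a row along its y, their combs roughly along its x. There is room to set a leaf back where it stood.
- spare_rack: Wooden rack, 226 x 100 mm, fixed to the bench, its centre 120 mm to the -y side of the stand's; it holds the two other clamp screws (tops 60 mm above the bench). Not to be used.
- beeswax: Bystander: yellow block of beeswax, 30x50x22 mm; origin under its centre.
- rosin: Bystander: round dark red cake of rosin, 43 mm across, 16 mm high; origin under its centre.
- cork_block: Bystander: cork block, 45x70x30 mm; origin under its centre.
- hammer: Bystander: small hammer, 228 mm long, lying; origin under its centre.
Mind the look-alikes: they are no part of the job. Leave any purple look-alike of the leaf_c alone.

How it is judged:
By the outcome, as a careful person would: the job done as asked, in the order asked, and still so for the second after the job is handed in, with the robot touching nothing.
It also fails if it takes over 72 s, if anything falls off the work surface, if the arm or the gripper's body presses on something with over 40 N, if the wrist force passes 120 N, or if a joint passes its speed limit or range.

## Robot

A 6-joint arm with a two-finger parallel gripper is mounted at the origin on a cart in front of the work surface, level with it; the furniture and walls round the work are solid. World frame = base frame: x ahead of the robot, y to its left, z up, the work surface at z = 0. Lengths are in m, angles in degrees, forces in N, time in s.
With the tool pointing down it reaches from about 0.4 to 0.825 m from the base axis. Payload 7 kg.
Tool frame: the origin (TCP) lies on the centre line of the jaws, within the pads' length; the fingertips stand 14 mm ahead of it and the grasp point (between the pads) lies 5 mm behind it; z points along the fingers, y is the line along which they close (so a half turn about z gives the same grasp; the last joint's range is limited). The gripper opens to 88 mm and grips with 3 to 60 N. Pads are 19 mm wide; open, the fingers measure 130 mm over their backs; the gripper's body (78 mm by 193 mm) begins 47 mm behind the grasp point.
Start: joints at [-57.175, 20.546, 0.682, 0, -70.136, -16.507], TCP at [0.19, -0.648, 0.241] pointing down, gripper open.
Joint ranges: [-176.03, 176.03], [-82.01, 121.73], [-58.28, 71.71], [-173.87, 95.51], [-174.79, -0.11], [-173.66, 173.66]. Speed limits (degrees/s): [136.94, 136.94, 172.46, 180, 180, 180].

## Interface

Orientations are given as [roll, pitch, yaw] about the fixed x, y, z axes, in that order (R = Rz(yaw) Ry(pitch) Rx(roll)).
In Python, from plant import r gives the robot as it stands.
- The arm moves only by the tool send_rows, never from a script. Its argument "steps" is a list of rows, each an object with "dp": the shift along the tool's x, y, z in mm, a list of three; "roll": the turn about the tool's z in rad; "jaw": the opening in per cent of the stroke, from 0 (shut) to 100 (fully open). In form: [{"dp": [tx, ty, tz], "roll": roll, "jaw": jaw}, ...]. A call has 1 to 5 rows; each row is the pose to reach, as a shift and turn from the pose commanded when the call began, along the tool's axes at that moment; what a row does not reach only later rows make up. A row lasts 1/8 s, in which the tool goes at most 62.5 mm and 10.7 degrees, less where a joint would pass 70% of its speed; a pose out of reach is approached as far as the arm can. A call with a gripper value outside its range is refused whole. The fingers move at their own pace and stop on an object; "newtons" is the grip in N (left out, the last holds). Time passes only in rows, so rows that repeat a pose let the fingers close. It gives the time, the measured TCP pose, the force, the opening and the grip force at its end, in the units of the state.
- r.get_state(): the state, without advancing time (a new reading comes with each control period).
- r.capture(name): name is "scene" or "top"; returns a dict with "image" (480x640x3 uint8, blue, green, red), "K" (3x3 intrinsics, pixels), "dist" ([k1, k2, p1, p2, k3] as OpenCV has them; the pictures are not rectified), "rvec" (rotation vector, rad) and "tvec" (3), from world to camera coordinates, as OpenCV has them. Camera axes: x right, y down, z forward; pixel columns grow to the right and rows downward; lengths in m; the calibration is good to about 2 mm. A picture is of the moment at which its call begins. There is no depth.
- r.close_job(): hands the job in; it is judged then, once.
The state is a dict: "time_s": time; "joints": joint angles; "qd": joint speeds; "joint_torque": joint torques, N m; "tcp_pos": TCP position; "eef_rot": TCP orientation; "contact_force": force on the tool from outside, world axes, zero at the start; "moment": the same for the moment, N m; "gripper_width": finger opening in m; "gripper_force": force on a finger pad.
Only numpy, scipy, OpenCV 4.12 (cv2) and the standard library are available. Lean on these libraries where they do the work, as an engineer would, in place of code of your own. Each camera call takes 0.05 s, during which the arm holds its last target. There are 200 camera calls.

## Working session

There is one attempt and no reset: what is moved stays moved. The work goes in short steps, Python scripts to look and compute and a tool call to move; the robot and the scene stay as the last step left them, time stands still between calls to the robot, and variables do not carry over. Pictures are saved under pics/ and viewed, at most 10 in all, crops included, and the job is handed in when it is done.

Besides the shell and the picture viewer there is one more tool, called after ">>>" in YAML: its name, and indented under it one key for each argument. send_rows: Moves the arm, as the interface text tells. Its arguments: {"type":"object","properties":{"steps":{"type":"array","items":{"type":"object","properties":{"dp":{"type":"array","items":{"type":"number"}},"roll":{"type":"number"},"jaw":{"type":"number"}}}},"newtons":{"type":"number"}},"required":["steps"]}

```bash
mkdir -p pics; ls; python3 - <<'E'
from plant import r
import cv2,pickle
for n in("scene","top"):
    c=r.capture(n); cv2.imwrite(f"pics/{n}0.png",c["image"]); pickle.dump(c,open(f"{n}0.pkl","wb"))
    print(n,c["K"],c["dist"],c["rvec"],c["tvec"])
print(r.get_state())
E
```

```text
pics
scene [[562.49036914   0.         327.36521923]
 [  0.         562.49036914 249.17601767]
 [  0.           0.           1.        ]] [-0.13414848  0.          0.          0.          0.        ] [ 1.95067543 -0.90405223  0.51677334] [-0.3193437   0.31657943  0.78060607]
top [[434.64746969   0.         318.61995596]
 [  0.         434.64746969 239.78596784]
 [  0.           0.           1.        ]] [-0.01496327  0.          0.          0.          0.        ] [ 2.13023099 -2.15122393  0.16516637] [0.11623078 0.60351188 0.92725244]
{'time_s': 0.1, 'joints': array([-5.71747651e+01,  2.05854162e+01,  6.38158442e-01, -1.73284168e-02,
       -7.01361507e+01, -1.65086908e+01]), 'qd': array([-0.04769811, -0.11652858,  0.06267568, -0.05714633, -0.09479392,
        0.06938132]), 'joint_torque': array([-3.03389599e-03, -5.84162772e+01,  2.93748629e+01,  7.01565385e+00,
        1.01312526e-02, -7.38019548e-05]), 'tcp_pos': array([ 0.18950788, -0.64740678,  0.2397327 ]), 'eef_rot': array([ 1.79915400e+02, -8.08428547e-03, -1.63689350e+02]), 'contact_force': array([ 0.037065  , -0.47344938, -0.15901285]), 'moment': array([ 0.02384737,  0.02130164, -0.02341566]), 'gripper_force': 0.0, 'gripper_width': 0.08750086713911892}
```

View pics/scene0.png

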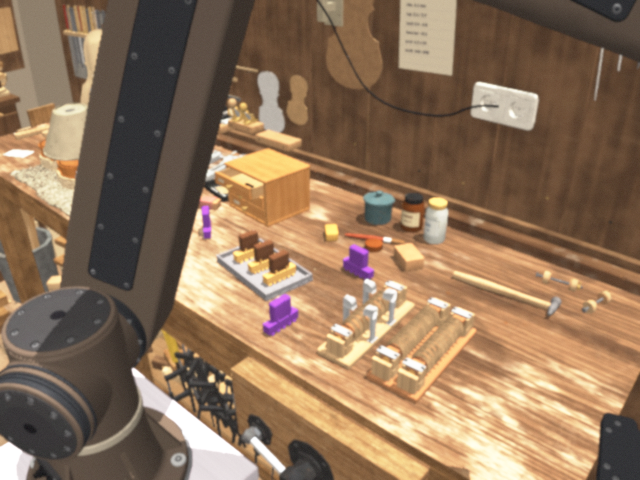

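View pics/top0.png

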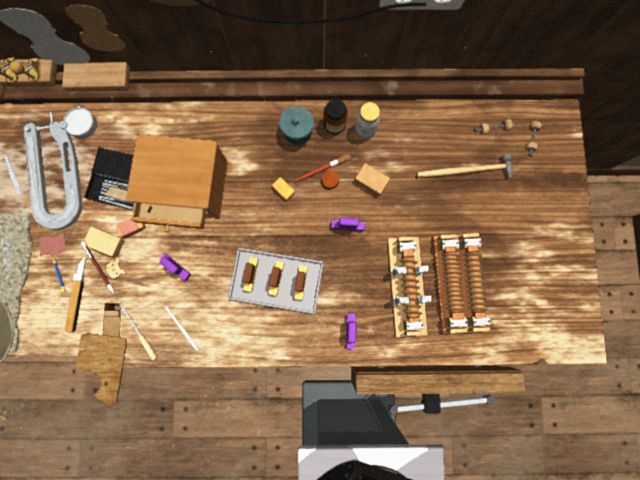

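The top view shows the tray leaves at about (249,274), (275,278) and (301,283), and the stand with guides at (408,286). The rack is at (462,283), and there are purple look-alikes at (175,267), (348,224) and (351,331). The leaves I want are the three with brass combs and dark brown grips in the grey tray. I'll confirm that in an enlarged crop.

```bash
cat > h.py <<'E'
import cv2,numpy as np,pickle
def ray(c,px):
    u=cv2.undistortPoints(np.float64(px).reshape(-1,1,2),c["K"],c["dist"]).reshape(-1,2)
    R=cv2.Rodrigues(c["rvec"])[0]; t=np.ravel(c["tvec"])
    return -R.T@t, np.c_[u,np.ones(len(u))]@R
def plane(c,px,z):
    o,d=ray(c,px); return o+d*((z-o[2])/d[:,2])[:,None]
def proj(c,P): return cv2.projectPoints(np.float64(P).reshape(-1,3),c["rvec"],c["tvec"],c["K"],c["dist"])[0].reshape(-1,2)
def blobs(m,amin=30):
    n,l,s,ce=cv2.connectedComponentsWithStats(m.astype(np.uint8))
    return [(s[i,4],cv2.minAreaRect(np.argwhere(l==i)[:,::-1].astype(np.float32)),ce[i]) for i in range(1,n) if s[i,4]>=amin]
E
python3 - <<'E'
from h import *
c=pickle.load(open("top0.pkl","rb")); im=c["image"]
print("cam",ray(c,[[320,240]]))
x0,y0=225,225
cv2.imwrite("pics/crop1.png",cv2.resize(im[y0:345,x0:500],None,fx=2.9,fy=2.9,interpolation=cv2.INTER_CUBIC))
hsv=cv2.cvtColor(im,cv2.COLOR_BGR2HSV)
for p in [(249,268),(275,272),(301,277),(250,290),(275,293),(300,298),(262,276)]: print(p,im[p[1],p[0]],hsv[p[1],p[0]])
b=np.int32(im); tray=np.zeros(im.shape[:2],bool); tray[250:313,232:322]=1
dark=tray&(b.sum(2)<230)&(b[...,2]-b[...,0]>15)
yel=tray&(b[...,2]-b[...,0]>90)
for n,m in(("dark",dark),("yel",yel)):
    for a,rc,ce in blobs(m,15): print(n,a,rc,ce,plane(c,[ce],.069 if n=="dark" else .029)[0])
E
```

```text
cam (array([0.45468713, 0.11051495, 1.00924691]), array([[ 0.15341199, -0.00338358, -0.98816175]]))
(249, 268) [ 48  81 140] [ 11 168 140]
(275, 272) [ 53  88 145] [ 11 162 145]
(301, 277) [ 48  81 139] [ 11 167 139]
(250, 290) [126 244 250] [ 29 126 250]
(275, 293) [130 246 254] [ 28 124 254]
(300, 298) [134 248 254] [ 29 120 254]
(262, 276) [198 204 207] [ 20  11 207]
dark 66 ((251.2541046142578, 274.7049560546875), (6.4131011962890625, 18.380403518676758), 23.629379272460938) [251.25757576 274.93939394] [0.52564013 0.2567907  0.069     ]
dark 46 ((277.5000305175781, 278.5000305175781), (5.813776969909668, 18.335756301879883), 26.56505012512207) [277.52173913 278.7826087 ] [0.51680084 0.1999055  0.069     ]
dark 30 ((302.4951171875, 283.15411376953125), (4.580786228179932, 17.979585647583008), 23.629379272460938) [301.93333333 284.66666667] [0.5036334  0.14722266 0.069     ]
yel 118 ((249.1000518798828, 268.8000183105469), (8.049844741821289, 24.59674644470215), 26.56505012512207) [249.77966102 266.94067797] [0.54677926 0.26660955 0.029     ]
yel 125 ((276.0500183105469, 273.350006
[... 187 characters left out ...]
21191, 23.758790969848633), 8.13010311126709) [300.54237288 275.74576271] [0.52577844 0.15184125 0.029     ]
yel 63 ((248.0, 286.5), (7.0, 8.0), 90.0) [247.95238095 286.58730159] [0.50256432 0.27008637 0.029     ]
yel 62 ((273.0, 290.5), (7.0, 8.0), 90.0) [273.01612903 290.43548387] [0.49344324 0.21369855 0.029     ]
yel 60 ((298.5, 295.0), (8.0, 7.0), 90.0) [298.56666667 295.11666667] [0.48247686 0.15641362 0.029     ]
yel 19 ((235.95945739746094, 310.7567443847656), (2.794782876968384, 8.219949722290039), 80.53767395019531) [235.42105263 310.63157895] [0.44945277 0.29725858 0.029     ]
yel 71 ((274.5, 311.0), (35.0, 2.0), -0.0) [273.47887324 311.36619718] [0.44707428 0.21238921 0.029     ]
```

View pics/crop1.png

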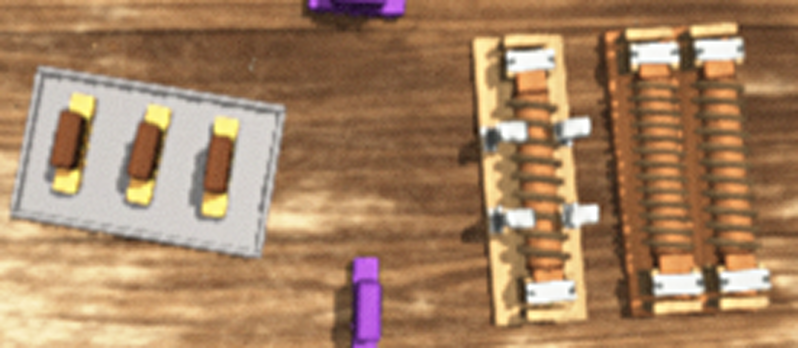

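The crop confirms three brass-and-brown leaves in the grey tray. The stand (crop centre about (530,180)) has four steel guides, and the rack is to its right. The purple pieces are look-alikes, which I'll leave alone. Next I'll measure accurately.

```bash
python3 - <<'E'
from h import *
c=pickle.load(open("top0.pkl","rb")); im=c["image"]; s=pickle.load(open("scene0.pkl","rb"))
b=np.int32(im); tray=np.zeros(im.shape[:2],bool); tray[256:305,240:315]=1
top=tray&(b[...,2]>110)&(b[...,2]-b[...,0]>60)&(b[...,1]<125)
for a,rc,ce in blobs(top,15):
    m=top.copy(); 
    pts=np.argwhere(top)[:,::-1]; pts=pts[np.abs(pts-ce).max(1)<14]
    P=plane(c,pts,.069); d=np.linalg.svd(P[:,:2]-P[:,:2].mean(0))[2][0]
    print("grip",a,ce,P.mean(0).round(4),"yaw",np.degrees(np.arctan(d[1]/d[0])).round(1),(np.ptp((P[:,:2]-P[:,:2].mean(0))@d)*1000).round())
cmb=tray&(b[...,2]-b[...,0]>90)&(b[...,1]>150)
n,l=cv2.connectedComponents((cmb|(tray&(b[...,2]-b[...,0]>25))).astype(np.uint8))
for i in range(1,n):
    p=np.argwhere(l==i)[:,::-1]
    if len(p)>60:
        p=np.argwhere((l==i)&cmb)[:,::-1]; P=plane(c,p,.029)[:,:2]
        (cx,sz,an)=cv2.minAreaRect((P*1000).astype(np.float32)); print("comb",np.round(cx,1),np.round(sz,1),round(an,1))
reg=np.zeros_like(tray); reg[235:340,388:432]=1
gr=b.min(2); wh=reg&(gr>190)&(np.ptp(b,2)<50 if 0 else (b.max(2)-b.min(2)<60))
for a,rc,ce in blobs(wh,5): print("white",a,np.round(ce,1),np.round(rc[1],1),plane(c,[ce],.082)[0].round(4),plane(c,[ce],.055)[0].round(4))
hs=cv2.cvtColor(im,cv2.COLOR_BGR2HSV)
st=cv2.resize(im[230:345,380:440],None,fx=5,fy=5,interpolation=cv2.INTER_CUBIC)
sc=cv2.resize(s["image"][270:370,310:420],None,fx=5,fy=5,interpolation=cv2.INTER_CUBIC)[:,:500]
out=np.zeros((580,800,3),np.uint8); out[:575,:300]=st[:575]; out[:500,300:]=sc
cv2.imwrite("pics/crop2.png",out)
E
```

```text
grip 33 [307.90909091 256.63636364] [0.5643 0.134  0.069 ] yaw 84.9 35.0
grip 121 [247.28099174 272.43801653] [0.5298 0.2636 0.069 ] yaw -10.8 44.0
grip 128 [274.0546875 276.4453125] [0.5211 0.2072 0.069 ] yaw -13.6 43.0
grip 129 [299.62790698 280.80620155] [0.5118 0.1521 0.069 ] yaw -10.6 43.0
comb [530.9 265.1] [18.6 74.7] 79.8
comb [521.3 207.7] [18.2 74.5] 76.7
comb [511.1 151.9] [17.  74.8] 81.4
white 94 [407.5 245.4] [ 6.4 15.5] [ 0.5849 -0.0812  0.082 ] [ 0.5887 -0.0868  0.055 ]
white 48 [401.1 269.3] [5. 9.] [ 0.5336 -0.0653  0.082 ] [ 0.5359 -0.0704  0.055 ]
white 46 [423.  268.3] [5. 8.] [ 0.5352 -0.1124  0.082 ] [ 0.5375 -0.1189  0.055 ]
white 50 [425.9 298.5] [8.1 6.9] [ 0.4712 -0.1155  0.082 ] [ 0.4717 -0.122   0.055 ]
white 44 [404.1 299.9] [5. 8.] [ 0.4686 -0.0691  0.082 ] [ 0.469  -0.0744  0.055 ]
white 96 [414.7 325.1] [ 6. 16.] [ 0.4161 -0.0895  0.082 ] [ 0.415  -0.0953  0.055 ]
```

View pics/crop2.png

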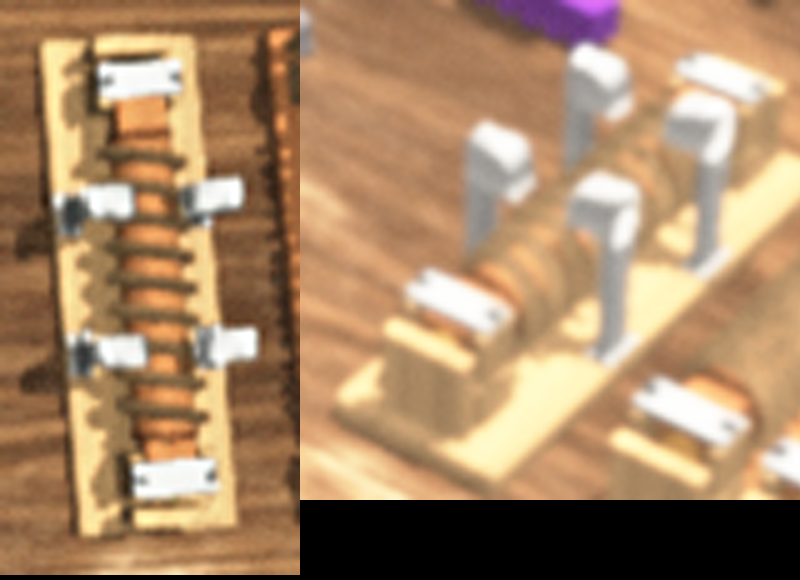

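The top crop shows the screw ridges about 32 px apart at 5×, against 150 px for the 64 mm guide spacing, so the pitch is probably about 14 mm. The four guide tops are clear, giving a centre near (0.502, -0.091) and a yaw of about 3°. Next I'll look at the comb teeth to choose which leaf to try first.

```bash
python3 - <<'E'
from h import *
s=pickle.load(open("scene0.pkl","rb"))
cv2.imwrite("pics/crop3.png",cv2.resize(s["image"][225:295,220:310],None,fx=8,fy=8,interpolation=cv2.INTER_CUBIC))
for p in [(.530,.264),(.521,.2075),(.5115,.152)]: print(proj(s,[[*p,.069],[*p,.005]]).round(1))
E
```

```text
[[246.6 232.9]
 [248.6 257.5]]
[[261.4 242.7]
 [263.1 267.9]]
[[276.8 253.1]
 [278.1 278.8]]
```

View pics/crop3.png

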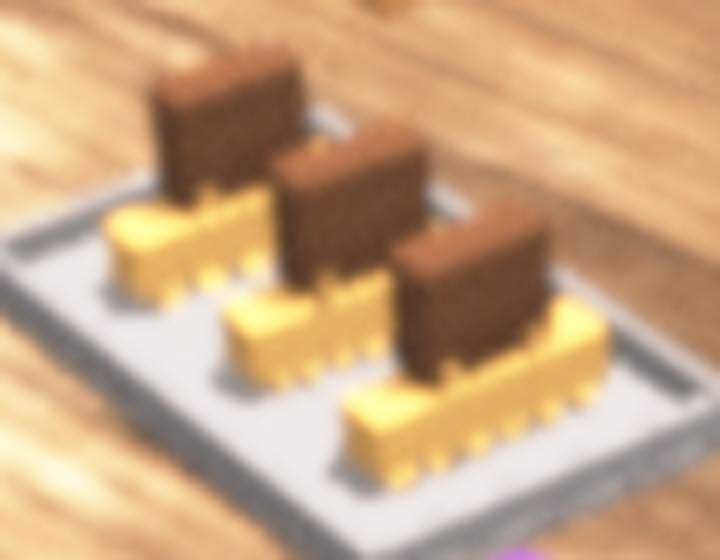

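The scene crop shows tooth spacings of roughly 44 px for the far-left leaf at crop (220,200), 32 px for the middle one and 37 px for the near-right one. That points to the far-left leaf (+y) as the 14 mm candidate, so I'll try it first.

```bash
cat >> h.py <<'E'
def go(x,y,z,yaw):
    from plant import r
    s=r.get_state(); p=s["tcp_pos"]; w=np.radians(s["eef_rot"][2]); d=np.r_[x,y,z]-p
    tx=[np.cos(w),np.sin(w)]; ty=[np.sin(w),-np.cos(w)]
    dy=(yaw-s["eef_rot"][2]+90)%180-90
    print("t",round(s["time_s"],2),"pos",(p*1000).round(1),"rpy",s["eef_rot"].round(2),"F",s["contact_force"].round(1),"M",s["moment"].round(2),"w",round(s["gripper_width"]*1000,1),"gf",round(s["gripper_force"],1))
    print("dp",(1000*np.r_[d[:2]@tx,d[:2]@ty,-d[2]]).round(1),"roll",round(-np.radians(dy),3))
E
python3 - <<'E'
from h import *
go(.5,-.3,.24,-10.5); go(.53,.264,.15,-10.5)
E
```

```text
t 0.1 pos [ 189.5 -647.4  239.7] rpy [ 1.7992e+02 -1.0000e-02 -1.6369e+02] F [ 0.  -0.5 -0.2] M [ 0.02  0.02 -0.02] w 87.5 gf 0.0
dp [-3.956e+02  2.462e+02 -3.000e-01] roll 0.468
t 0.1 pos [ 189.5 -647.4  239.7] rpy [ 1.7992e+02 -1.0000e-02 -1.6369e+02] F [ 0.  -0.5 -0.2] M [ 0.02  0.02 -0.02] w 87.5 gf 0.0
dp [-582.8  779.1   89.7] roll 0.468
```

>>> send_rows:
  steps:
    - {"dp":[-50,31,0],"roll":0.1,"jaw":42}
    - {"dp":[-100,62,0],"roll":0.2,"jaw":42}
    - {"dp":[-150,93,0],"roll":0.3,"jaw":42}
    - {"dp":[-200,124,0],"roll":0.4,"jaw":42}
    - {"dp":[-250,155,0],"roll":0.468,"jaw":42}

```text
time_s: 0.72
tcp_pos: [0.3869, -0.4271, 0.2404]
eef_rot: [180.0, -0.0, 169.3]
contact_force: [1.2, -0.2, -1.0]
gripper_width: 0.0432
gripper_force: 0.0
```

```bash
python3 - <<'E'
from h import *
go(.53,0,.2,-10.5); go(.53,.264,.15,-10.5)
E
```

```text
t 0.72 pos [ 386.9 -427.1  240.4] rpy [ 1.7999e+02 -1.0000e-02  1.6934e+02] F [ 1.2 -0.2 -1. ] M [-0.12 -0.14  0.  ] w 43.2 gf 0.0
dp [-61.7 446.2  40.4] roll -0.003
t 0.72 pos [ 386.9 -427.1  240.4] rpy [ 1.7999e+02 -1.0000e-02  1.6934e+02] F [ 1.2 -0.2 -1. ] M [-0.12 -0.14  0.  ] w 43.2 gf 0.0
dp [-12.8 705.7  90.4] roll -0.003
```

>>> send_rows:
  steps:
    - {"dp":[-20,60,0],"roll":0,"jaw":40}
    - {"dp":[-40,120,0],"roll":0,"jaw":40}
    - {"dp":[-55,180,0],"roll":0,"jaw":40}
    - {"dp":[-60,240,0],"roll":0,"jaw":40}
    - {"dp":[-60,300,0],"roll":0,"jaw":40}

```text
time_s: 1.35
tcp_pos: [0.4999, -0.1427, 0.2402]
eef_rot: [-180.0, -0.0, 169.5]
contact_force: [0.8, -0.9, 0.5]
gripper_width: 0.0347
gripper_force: 0.0
```

>>> send_rows:
  steps:
    - {"dp":[0,60,10],"roll":0,"jaw":40}
    - {"dp":[10,120,20],"roll":0,"jaw":40}
    - {"dp":[20,180,40],"roll":0,"jaw":40}
    - {"dp":[30,240,60],"roll":0,"jaw":40}
    - {"dp":[35,300,70],"roll":0,"jaw":40}

```text
time_s: 1.98
tcp_pos: [0.5188, 0.1567, 0.1698]
eef_rot: [-180.0, -0.1, 169.5]
contact_force: [1.4, -0.8, 0.1]
gripper_width: 0.035
gripper_force: 0.0
```

```bash
python3 - <<'E'
from h import *
go(.53,.264,.13,-10.5)
E
```

```text
t 1.98 pos [518.8 156.7 169.8] rpy [-1.7996e+02 -6.0000e-02  1.6951e+02] F [ 1.4 -0.8  0.1] M [-0.04 -0.21  0.04] w 35.0 gf 0.0
dp [  8.5 107.5  39.8] roll 0.0
```

>>> send_rows:
  steps:
    - {"dp":[4,55,10],"roll":0,"jaw":42}
    - {"dp":[8,108,25],"roll":0,"jaw":42}
    - {"dp":[8,108,40],"roll":0,"jaw":42}
    - {"dp":[8,108,40],"roll":0,"jaw":42}
    - {"dp":[8,108,40],"roll":0,"jaw":42}

```text
time_s: 2.6
tcp_pos: [0.5316, 0.2618, 0.1313]
eef_rot: [-180.0, 0.0, 169.5]
contact_force: [0.1, 0.4, 0.6]
gripper_width: 0.0368
gripper_force: 0.0
```

```bash
python3 - <<'E'
from h import *
go(.5303,.2643,.046,-10.5)
E
```

```text
t 2.6 pos [531.6 261.8 131.3] rpy [-1.7999e+02  1.0000e-02  1.6946e+02] F [0.1 0.4 0.6] M [-0.08  0.05 -0.  ] w 36.8 gf 0.0
dp [ 1.8  2.2 85.3] roll -0.001
```

>>> send_rows:
  steps:
    - {"dp":[2,2,30],"roll":0,"jaw":42}
    - {"dp":[2,2,60],"roll":0,"jaw":42}
    - {"dp":[2,2,80],"roll":0,"jaw":42}
    - {"dp":[2,2,85],"roll":0,"jaw":42}
    - {"dp":[2,2,85],"roll":0,"jaw":42}

```text
time_s: 3.22
tcp_pos: [0.5305, 0.2648, 0.0467]
eef_rot: [180.0, 0.0, 169.5]
contact_force: [0.2, 0.1, 0.1]
gripper_width: 0.0371
gripper_force: 0.0
```

>>> send_rows:
  steps:
    - {"dp":[0,0,0],"roll":0,"jaw":25}
    - {"dp":[0,0,0],"roll":0,"jaw":20}
    - {"dp":[0,0,0],"roll":0,"jaw":10}
    - {"dp":[0,0,0],"roll":0,"jaw":10}
    - {"dp":[0,0,0],"roll":0,"jaw":10}
  newtons: 20

```text
time_s: 3.85
tcp_pos: [0.5303, 0.2653, 0.0465]
eef_rot: [180.0, 0.0, 169.5]
contact_force: [-1.4, -1.1, 7.3]
gripper_width: 0.0179
gripper_force: 20.0
```

```bash
python3 - <<'E'
from h import *
go(.53,.264,.18,-10.5)
E
```

```text
t 3.85 pos [530.3 265.3  46.5] rpy [1.7997e+02 4.0000e-02 1.6952e+02] F [-1.4 -1.1  7.3] M [-0.17  0.48 -0.07] w 17.9 gf 20.0
dp [   0.    -1.4 -133.5] roll 0.0
```

>>> send_rows:
  steps:
    - {"dp":[0,0,-15],"roll":0,"jaw":10}
    - {"dp":[0,0,-50],"roll":0,"jaw":10}
    - {"dp":[0,0,-90],"roll":0,"jaw":10}
    - {"dp":[0,0,-115],"roll":0,"jaw":10}
    - {"dp":[0,0,-115],"roll":0,"jaw":10}

```text
time_s: 4.47
tcp_pos: [0.5308, 0.2658, 0.1636]
eef_rot: [179.8, 0.2, 169.5]
contact_force: [-0.3, 0.0, -2.9]
gripper_width: 0.0177
gripper_force: 20.0
```

```bash
python3 - <<'E'
from h import *
go(.502,-.0908,.16,3)
E
```

```text
t 4.47 pos [530.8 265.8 163.6] rpy [1.7980e+02 1.5000e-01 1.6951e+02] F [-0.3  0.  -2.9] M [-0.01 -0.03 -0.03] w 17.7 gf 20.0
dp [ -36.6 -355.9    3.6] roll -0.235
```

>>> send_rows:
  steps:
    - {"dp":[-5,-45,0],"roll":-0.04,"jaw":10}
    - {"dp":[-10,-95,0],"roll":-0.08,"jaw":10}
    - {"dp":[-15,-150,0],"roll":-0.12,"jaw":10}
    - {"dp":[-20,-205,0],"roll":-0.16,"jaw":10}
    - {"dp":[-27,-260,0],"roll":-0.2,"jaw":10}

```text
time_s: 5.1
tcp_pos: [0.5079, 0.0027, 0.16]
eef_rot: [-180.0, -0.1, -178.9]
contact_force: [1.1, 0.1, -2.1]
gripper_width: 0.0182
gripper_force: 20.0
```

```bash
python3 - <<'E'
from h import *
go(.502,-.0908,.16,3)
E
```

```text
t 5.1 pos [507.9   2.7 160. ] rpy [-1.7999e+02 -9.0000e-02 -1.7894e+02] F [ 1.1  0.1 -2.1] M [-0.02 -0.25  0.01] w 18.2 gf 20.0
dp [  7.6 -93.4   0. ] roll -0.034
```

>>> send_rows:
  steps:
    - {"dp":[4,-40,0],"roll":-0.034,"jaw":10}
    - {"dp":[7.5,-80,0],"roll":-0.034,"jaw":10}
    - {"dp":[7.5,-93,8],"roll":-0.034,"jaw":10}
    - {"dp":[7.5,-93,20],"roll":-0.034,"jaw":10}
    - {"dp":[7.5,-93,30],"roll":-0.034,"jaw":10}

```text
time_s: 5.72
tcp_pos: [0.5027, -0.0881, 0.1294]
eef_rot: [180.0, -0.1, -177.1]
contact_force: [0.6, -0.0, -2.4]
gripper_width: 0.0181
gripper_force: 20.0
```

>>> send_rows:
  steps:
    - {"dp":[0,0,0],"roll":0,"jaw":10}
    - {"dp":[0,0,0],"roll":0,"jaw":10}
    - {"dp":[0,0,0],"roll":0,"jaw":10}

```text
time_s: 6.1
tcp_pos: [0.5036, -0.0882, 0.1312]
eef_rot: [180.0, 0.0, -177.0]
contact_force: [0.6, 0.9, -0.9]
gripper_width: 0.0179
gripper_force: 20.0
```

```bash
python3 - <<'E'
from h import *
from plant import r
go(.502,-.0908,.101,3)
c=r.capture("top"); s=r.capture("scene")
out=np.zeros((575,800,3),np.uint8)
out[:575,:300]=cv2.resize(c["image"][230:345,380:440],None,fx=5,fy=5,interpolation=cv2.INTER_CUBIC)
out[:500,300:]=cv2.resize(s["image"][270:370,315:415],None,fx=5,fy=5,interpolation=cv2.INTER_CUBIC)
cv2.imwrite("pics/crop4.png",out)
E
```

```text
t 6.1 pos [503.6 -88.2 131.2] rpy [ 1.8000e+02  4.0000e-02 -1.7705e+02] F [ 0.6  0.9 -0.9] M [ 0.05 -0.01  0.04] w 17.9 gf 20.0
dp [ 1.7 -2.5 30.2] roll -0.001
```

View pics/crop4.png

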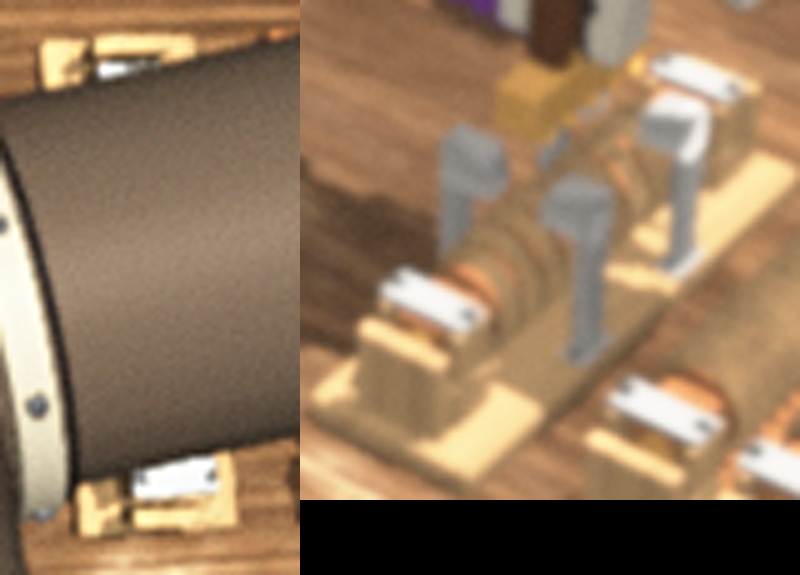

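The scene crop shows the held comb, crop (540,100), above and between the guide pairs. It is about 2.5 mm short in y, so I'll correct that and lower gently.

>>> send_rows:
  steps:
    - {"dp":[1.7,-2.5,3],"roll":0,"jaw":10}
    - {"dp":[1.7,-2.5,8],"roll":0,"jaw":10}
    - {"dp":[1.7,-2.5,13],"roll":0,"jaw":10}
    - {"dp":[1.7,-2.5,17],"roll":0,"jaw":10}
    - {"dp":[1.7,-2.5,17],"roll":0,"jaw":10}

```text
time_s: 6.82
tcp_pos: [0.5014, -0.0913, 0.1133]
eef_rot: [-180.0, -0.1, -177.1]
contact_force: [-0.3, 0.1, -1.6]
gripper_width: 0.0175
gripper_force: 20.0
```

```bash
python3 - <<'E'
from h import *
go(.502,-.0908,.101,3)
c=pickle.load(open("scene0.pkl","rb"))
P=[(.5336,-.0653,.082),(.5352,-.1124,.082),(.4712,-.1155,.082),(.4686,-.0691,.082)]
print(proj(c,P).round(1))
b=np.int32(c["image"]); m=np.zeros(b.shape[:2],bool); m[275:330,340:400]=1
m&=(b.min(2)>185)&(np.ptp(b,axis=2)<45)
for a,rc,ce in blobs(m,6): print(a,ce.round(1))
E
```

```text
t 6.83 pos [501.4 -91.3 113.3] rpy [-1.7999e+02 -5.0000e-02 -1.7710e+02] F [-0.3  0.1 -1.6] M [-0.02 -0.04  0.  ] w 17.5 gf 20.0
dp [-0.7  0.4 12.3] roll -0.002
[[367.5 281.3]
 [388.6 290.2]
 [369.1 306.8]
 [347.5 297.5]]
64 [369.6 282.8]
176 [392.3 289.9]
15 [373.3 291.1]
65 [350.1 298.7]
15 [353.5 307.1]
100 [372.5 310.6]
24 [392.4 322. ]
20 [342.5 328. ]
```

No side contact with the tips in the slot. I'll lower further in small steps.

>>> send_rows:
  steps:
    - {"dp":[0,0,3],"roll":0,"jaw":10}
    - {"dp":[0,0,6],"roll":0,"jaw":10}
    - {"dp":[0,0,8],"roll":0,"jaw":10}
    - {"dp":[0,0,9],"roll":0,"jaw":10}
    - {"dp":[0,0,9],"roll":0,"jaw":10}

```text
time_s: 7.45
tcp_pos: [0.5016, -0.0912, 0.1048]
eef_rot: [-180.0, -0.0, -177.1]
contact_force: [0.2, 0.1, -1.8]
gripper_width: 0.0182
gripper_force: 20.0
```

>>> send_rows:
  steps:
    - {"dp":[0,0,1],"roll":0,"jaw":10}
    - {"dp":[0,0,1.5],"roll":0,"jaw":10}
    - {"dp":[0,0,2],"roll":0,"jaw":10}
    - {"dp":[0,0,2],"roll":0,"jaw":10}

```text
time_s: 7.95
tcp_pos: [0.5016, -0.0912, 0.1028]
eef_rot: [180.0, -0.0, -177.1]
contact_force: [-0.1, -0.0, -2.2]
gripper_width: 0.0178
gripper_force: 20.0
```

```bash
python3 - <<'E'
from h import *
go(.502,-.0908,.101,3)
E
```

```text
t 7.95 pos [501.6 -91.2 102.8] rpy [ 180.     -0.   -177.09] F [-0.1 -0.  -2.2] M [-0.04 -0.04 -0.  ] w 17.8 gf 20.0
dp [-0.4  0.4  1.8] roll -0.002
```

>>> send_rows:
  steps:
    - {"dp":[0,0,0.7],"roll":0,"jaw":10}
    - {"dp":[0,0,1.4],"roll":0,"jaw":10}
    - {"dp":[0,0,1.4],"roll":0,"jaw":10}

```text
time_s: 8.32
tcp_pos: [0.5017, -0.0912, 0.1015]
eef_rot: [-180.0, 0.0, -177.1]
contact_force: [0.5, -0.5, -1.1]
gripper_width: 0.0176
gripper_force: 20.0
```

>>> send_rows:
  steps:
    - {"dp":[0,0,0.5],"roll":0,"jaw":10}
    - {"dp":[0,0,1],"roll":0,"jaw":10}
    - {"dp":[0,0,1],"roll":0,"jaw":10}

```text
time_s: 8.7
tcp_pos: [0.5018, -0.0912, 0.1011]
eef_rot: [-180.0, 0.0, -177.1]
contact_force: [-2.4, 0.7, 7.0]
gripper_width: 0.018
gripper_force: 20.0
```

Contact is at TCP z about 101 mm, with an x force of -2.4 N. I'll ease off slightly and slide toward world -x (tool +x).

>>> send_rows:
  steps:
    - {"dp":[0,0,-0.3],"roll":0,"jaw":10}
    - {"dp":[0.7,0,-0.3],"roll":0,"jaw":10}
    - {"dp":[1.4,0,-0.3],"roll":0,"jaw":10}
    - {"dp":[2,0,-0.3],"roll":0,"jaw":10}

```text
time_s: 9.2
tcp_pos: [0.5011, -0.0911, 0.1013]
eef_rot: [-180.0, 0.2, -177.1]
contact_force: [3.9, -0.6, 3.5]
gripper_width: 0.0183
gripper_force: 20.0
```

>>> send_rows:
  steps:
    - {"dp":[0,0,0.5],"roll":0,"jaw":10}
    - {"dp":[0,0,0.5],"roll":0,"jaw":10}

```text
time_s: 9.45
tcp_pos: [0.5011, -0.0912, 0.1012]
eef_rot: [-180.0, 0.2, -177.1]
contact_force: [1.9, -0.0, 8.7]
gripper_width: 0.0178
gripper_force: 20.0
```

>>> send_rows:
  steps:
    - {"dp":[0.7,0,-0.4],"roll":0,"jaw":10}
    - {"dp":[1.4,0,-0.4],"roll":0,"jaw":10}
    - {"dp":[2,0,-0.4],"roll":0,"jaw":10}

```text
time_s: 9.82
tcp_pos: [0.4994, -0.0912, 0.1014]
eef_rot: [-180.0, 0.2, -177.1]
contact_force: [4.5, 0.1, 4.7]
gripper_width: 0.0182
gripper_force: 20.0
```

>>> send_rows:
  steps:
    - {"dp":[0.7,0,0],"roll":0,"jaw":10}
    - {"dp":[1.4,0,0],"roll":0,"jaw":10}
    - {"dp":[2,0,0],"roll":0,"jaw":10}

```text
time_s: 10.2
tcp_pos: [0.4975, -0.0913, 0.1015]
eef_rot: [180.0, 0.2, -177.1]
contact_force: [3.8, 0.3, 6.3]
gripper_width: 0.0179
gripper_force: 20.0
```

>>> send_rows:
  steps:
    - {"dp":[0.7,0,0],"roll":0,"jaw":10}
    - {"dp":[1.4,0,0],"roll":0,"jaw":10}
    - {"dp":[2,0,0],"roll":0,"jaw":10}

```text
time_s: 10.58
tcp_pos: [0.4951, -0.0914, 0.1013]
eef_rot: [180.0, 0.2, -177.1]
contact_force: [4.3, 0.5, 6.2]
gripper_width: 0.0177
gripper_force: 20.0
```

>>> send_rows:
  steps:
    - {"dp":[0.7,0,0],"roll":0,"jaw":10}
    - {"dp":[1.4,0,0],"roll":0,"jaw":10}
    - {"dp":[2,0,0],"roll":0,"jaw":10}

```text
time_s: 10.95
tcp_pos: [0.4903, -0.0919, 0.0998]
eef_rot: [-180.0, -0.2, -177.1]
contact_force: [-1.1, 0.5, -1.9]
gripper_width: 0.0182
gripper_force: 20.0
```

It came off the crest and is free, so I'll lower it here.

>>> send_rows:
  steps:
    - {"dp":[0,0,0.7],"roll":0,"jaw":10}
    - {"dp":[0,0,1.5],"roll":0,"jaw":10}
    - {"dp":[0,0,1.5],"roll":0,"jaw":10}

```text
time_s: 11.32
tcp_pos: [0.4915, -0.0917, 0.099]
eef_rot: [180.0, -0.0, -177.1]
contact_force: [0.2, -0.4, -1.0]
gripper_width: 0.0179
gripper_force: 20.0
```

>>> send_rows:
  steps:
    - {"dp":[0,0,0.5],"roll":0,"jaw":10}
    - {"dp":[0,0,1.0],"roll":0,"jaw":10}
    - {"dp":[0,0,1.0],"roll":0,"jaw":10}

```text
time_s: 11.7
tcp_pos: [0.4916, -0.0917, 0.0981]
eef_rot: [180.0, -0.0, -177.1]
contact_force: [-0.0, 0.1, -1.4]
gripper_width: 0.0174
gripper_force: 20.0
```

>>> send_rows:
  steps:
    - {"dp":[0,0,0.5],"roll":0,"jaw":10}
    - {"dp":[0,0,1.2],"roll":0,"jaw":10}
    - {"dp":[0,0,1.2],"roll":0,"jaw":10}

```text
time_s: 12.08
tcp_pos: [0.4916, -0.0917, 0.0968]
eef_rot: [-180.0, -0.0, -177.1]
contact_force: [-0.1, -0.4, -1.2]
gripper_width: 0.0181
gripper_force: 20.0
```

>>> send_rows:
  steps:
    - {"dp":[0,0,0.4],"roll":0,"jaw":10}
    - {"dp":[0,0,0.8],"roll":0,"jaw":10}
    - {"dp":[0,0,0.8],"roll":0,"jaw":10}

```text
time_s: 12.45
tcp_pos: [0.4917, -0.0917, 0.0962]
eef_rot: [-180.0, 0.0, -177.1]
contact_force: [-0.0, -0.1, -1.6]
gripper_width: 0.018
gripper_force: 20.0
```

It goes about 5 mm deep and stays free, so this leaf meshes. But it sits about 10 mm off-centre between the guides. I'll lift, shift one pitch (+14 mm in x) and lower again, to stand it nearly centred.

>>> send_rows:
  steps:
    - {"dp":[0,0,-4],"roll":0,"jaw":10}
    - {"dp":[0,0,-8],"roll":0,"jaw":10}
    - {"dp":[-7,0,-8],"roll":0,"jaw":10}
    - {"dp":[-14,0,-8],"roll":0,"jaw":10}
    - {"dp":[-14,0,-8],"roll":0,"jaw":10}

```text
time_s: 13.08
tcp_pos: [0.5063, -0.0909, 0.1039]
eef_rot: [-180.0, -0.0, -177.1]
contact_force: [-0.9, -0.2, -2.1]
gripper_width: 0.0179
gripper_force: 20.0
```

```bash
python3 - <<'E'
from h import *
go(.5057,-.0910,.102,3)
E
```

```text
t 13.07 pos [506.3 -90.9 103.9] rpy [-179.99   -0.   -177.09] F [-0.9 -0.2 -2.1] M [-0.02  0.    0.02] w 17.9 gf 20.0
dp [ 0.6 -0.   1.9] roll -0.002
```

>>> send_rows:
  steps:
    - {"dp":[0,0,1],"roll":0,"jaw":10}
    - {"dp":[0,0,2],"roll":0,"jaw":10}
    - {"dp":[0,0,2.8],"roll":0,"jaw":10}
    - {"dp":[0,0,2.8],"roll":0,"jaw":10}

```text
time_s: 13.58
tcp_pos: [0.5055, -0.091, 0.1013]
eef_rot: [180.0, -0.0, -177.1]
contact_force: [-1.0, -0.1, -2.1]
gripper_width: 0.0182
gripper_force: 20.0
```

>>> send_rows:
  steps:
    - {"dp":[0,0,0.5],"roll":0,"jaw":10}
    - {"dp":[0,0,1],"roll":0,"jaw":10}
    - {"dp":[0,0,1],"roll":0,"jaw":10}

```text
time_s: 13.95
tcp_pos: [0.5056, -0.091, 0.1003]
eef_rot: [180.0, -0.0, -177.1]
contact_force: [0.2, -1.2, -2.2]
gripper_width: 0.0179
gripper_force: 20.0
```

>>> send_rows:
  steps:
    - {"dp":[0,0,0.7],"roll":0,"jaw":10}
    - {"dp":[0,0,1.4],"roll":0,"jaw":10}
    - {"dp":[0,0,2],"roll":0,"jaw":10}
    - {"dp":[0,0,2],"roll":0,"jaw":10}

```text
time_s: 14.45
tcp_pos: [0.5056, -0.091, 0.0983]
eef_rot: [180.0, -0.0, -177.1]
contact_force: [-0.1, -0.0, -2.6]
gripper_width: 0.0176
gripper_force: 20.0
```

>>> send_rows:
  steps:
    - {"dp":[0,0,0.6],"roll":0,"jaw":10}
    - {"dp":[0,0,1.2],"roll":0,"jaw":10}
    - {"dp":[0,0,1.8],"roll":0,"jaw":10}
    - {"dp":[0,0,1.8],"roll":0,"jaw":10}

```text
time_s: 14.95
tcp_pos: [0.5056, -0.091, 0.0965]
eef_rot: [-180.0, -0.0, -177.1]
contact_force: [0.1, 0.3, -2.4]
gripper_width: 0.018
gripper_force: 20.0
```

Still free, which confirms the pitch. I'll lower to the bottom in half-millimetre steps.

>>> send_rows:
  steps:
    - {"dp":[0,0,0.5],"roll":0,"jaw":10}
    - {"dp":[0,0,0.5],"roll":0,"jaw":10}

```text
time_s: 15.2
tcp_pos: [0.5057, -0.091, 0.0961]
eef_rot: [-180.0, 0.0, -177.1]
contact_force: [0.5, 0.2, -0.9]
gripper_width: 0.018
gripper_force: 20.0
```

>>> send_rows:
  steps:
    - {"dp":[0,0,0.4],"roll":0,"jaw":10}
    - {"dp":[0,0,0.4],"roll":0,"jaw":10}

```text
time_s: 15.45
tcp_pos: [0.5057, -0.091, 0.096]
eef_rot: [-180.0, 0.0, -177.1]
contact_force: [-2.0, 0.6, 5.6]
gripper_width: 0.0178
gripper_force: 20.0
```

It bottoms out at TCP z = 96.0 mm, exactly the predicted home depth. I'll relieve the load, release and retreat straight up.

>>> send_rows:
  steps:
    - {"dp":[0,0,-0.4],"roll":0,"jaw":20}
    - {"dp":[0,0,-0.4],"roll":0,"jaw":30}
    - {"dp":[0,0,-0.4],"roll":0,"jaw":42}
    - {"dp":[0,0,-0.4],"roll":0,"jaw":42}
    - {"dp":[0,0,-0.4],"roll":0,"jaw":42}

```text
time_s: 16.08
tcp_pos: [0.5056, -0.091, 0.096]
eef_rot: [-180.0, -0.0, -177.1]
contact_force: [0.2, -0.2, 0.8]
gripper_width: 0.0365
gripper_force: 0.0
```

>>> send_rows:
  steps:
    - {"dp":[0,0,-10],"roll":0,"jaw":42}
    - {"dp":[0,0,-30],"roll":0,"jaw":42}
    - {"dp":[0,0,-65],"roll":0,"jaw":42}
    - {"dp":[0,0,-110],"roll":0,"jaw":42}
    - {"dp":[0,0,-150],"roll":0,"jaw":42}

```text
time_s: 16.7
tcp_pos: [0.5056, -0.0911, 0.2485]
eef_rot: [-180.0, 0.1, -177.1]
contact_force: [1.4, 0.3, -0.9]
gripper_width: 0.0364
gripper_force: 0.0
```

>>> send_rows:
  steps:
    - {"dp":[0,-50,0],"roll":0,"jaw":42}
    - {"dp":[0,-100,0],"roll":0,"jaw":42}
    - {"dp":[0,-150,0],"roll":0,"jaw":42}
    - {"dp":[0,-200,0],"roll":0,"jaw":42}
    - {"dp":[0,-250,0],"roll":0,"jaw":42}

```text
time_s: 17.32
tcp_pos: [0.5182, -0.3424, 0.247]
eef_rot: [-180.0, 0.0, -177.1]
contact_force: [1.1, 0.8, -0.2]
gripper_width: 0.0369
gripper_force: 0.0
```

```bash
python3 - <<'E'
from h import *
from plant import r
go(.5057,-.0910,.102,3)
c=r.capture("top"); s=r.capture("scene")
out=np.zeros((600,800,3),np.uint8)
out[:460,:240]=cv2.resize(c["image"][230:345,380:440],None,fx=4,fy=4,interpolation=cv2.INTER_CUBIC)
out[:600,240:]=cv2.resize(s["image"][220:370,220:360+0][:, :140],None,fx=4,fy=4,interpolation=cv2.INTER_CUBIC)
cv2.imwrite("pics/crop5.png",out)
b=np.int32(c["image"]); reg=np.zeros(b.shape[:2],bool); reg[255:315,395:430]=1
m=reg&(b[...,2]>110)&(b[...,2]-b[...,0]>60)&(b[...,1]<125)
cv2.imwrite("pics/crop6.png",cv2.resize(s["image"][265:385,300:430],None,fx=4.5,fy=4.5,interpolation=cv2.INTER_CUBIC))
E
```

```text
t 17.32 pos [ 518.2 -342.4  247. ] rpy [-1.7998e+02  4.0000e-02 -1.7708e+02] F [ 1.1  0.8 -0.2] M [-0.01 -0.15 -0.01] w 36.9 gf 0.0
dp [ -0.3 251.7 145. ] roll -0.001
```

View pics/crop5.png

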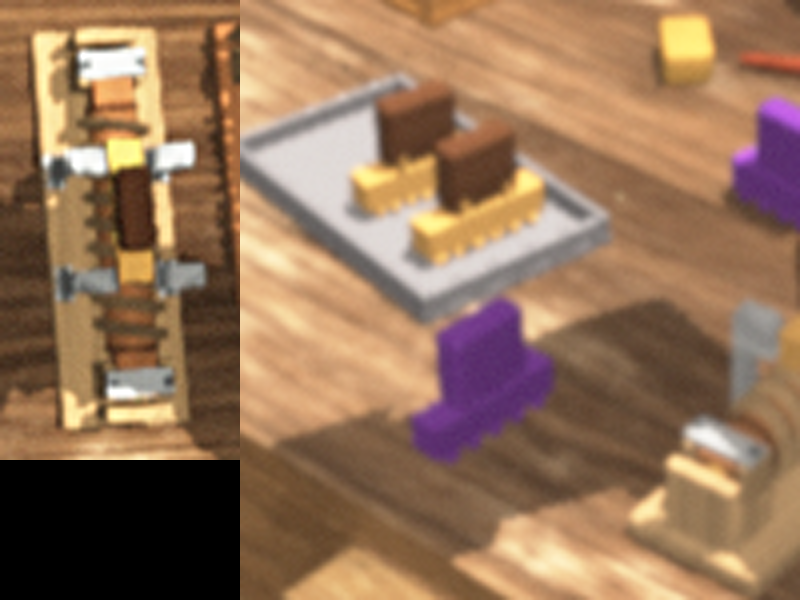

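View pics/crop6.png

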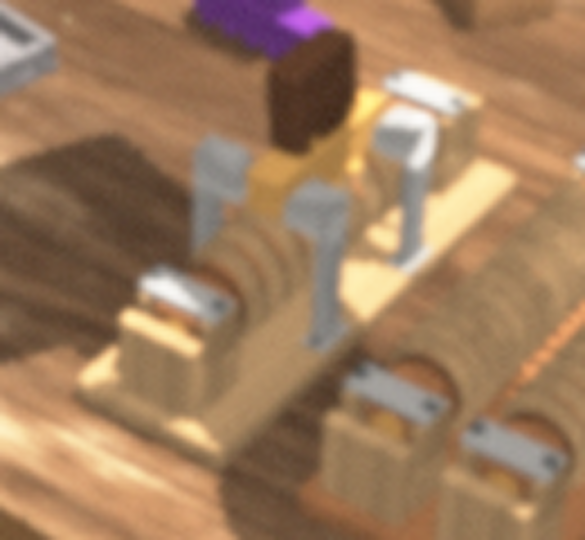

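The leaf stands upright, seated in the thread between both guide pairs (top crop (130,210)). The other two leaves stand undisturbed in the tray, and the gripper is clear. I'll hand in the job.

```bash
python3 -c "
from plant import r
print(r.close_job())"
```

```text
the job is handed in; nothing more can be done
None
```

The job is handed in with the +y leaf (about 14 mm pitch) standing released in the thread at its full home depth; it meshed first, so I never tried the other two, and they stayed untouched in the tray.

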